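# Sort the firing props by length and cover the tray

## Task

Clear the loose white firing props off the furnace bench: stand each one upright in the tray row headed by the dark steel pin of its own height, down on the plate between the ridges. When all of them are in their rows, lower the white cover gently over them onto the tray so that it sits fully down and level around the kerb, and let go; leave the puck and the tongs alone.

Things in the scene. Friction and masses are not known exactly. Their poses are not given: they have to be found in the camera images.
- tray: Fixed aluminium tray, plate 8 mm thick (x -90 to 132, y -99 to 99 mm). Origin on the bench under the middle of its three rows, which run along its x, centre lines at y = -54, 0, 54 mm, parted by ridges 4 mm wide and high at y = -27, 27. A kerb 4 mm wide and 8 mm high surrounds the rows (inside 144 x 162, outside 152 x 170 mm). A row holds 3 props, e.g. at x = -46, 0, 46 mm.
- cover: Loose white hood, open below, 166 (x) x 184 (y) x 60 mm high, inside 158 x 176 x 56 mm, 0.25 to 0.45 kg. Origin: centre of its lower edge, z up. Starts standing on the bench. It goes over the tray's kerb with 3 mm play all round, its x along the tray's x (either way round), centre over the tray's origin; its edge then rests on the plate, its origin 8 mm above the tray's.
- cover_knob (a point): Middle of the black round knob on the centre of the cover's top, 24 mm diameter, 26 mm tall; 73 mm above the cover's origin.
- gauge_short: Fixed bare dark steel pin, 16 mm diameter, 24 mm tall, on the tray plate outside the kerb, heading the row for the short props, of its own height. Which row varies. Origin: centre of its foot, on the plate's top (8 mm above the tray's origin), at tray x = 105 mm; axes parallel to the tray's. Its row is centred on y = 0 in its frame and runs from x = -33 to -177 mm inside the kerb.
- gauge_medium: Fixed bare dark steel pin, 16 mm diameter, 36 mm tall, on the tray plate outside the kerb, heading the row for the medium props, of its own height. Which row varies. Origin: centre of its foot, on the plate's top (8 mm above the tray's origin), at tray x = 105 mm; axes parallel to the tray's. Its row is centred on y = 0 in its frame and runs from x = -33 to -177 mm inside the kerb.
- gauge_long: Fixed bare dark steel pin, 16 mm diameter, 48 mm tall, on the tray plate outside the kerb, heading the row for the long props, of its own height. Which row varies. Origin: centre of its foot, on the plate's top (8 mm above the tray's origin), at tray x = 105 mm; axes parallel to the tray's. Its row is centred on y = 0 in its frame and runs from x = -33 to -177 mm inside the kerb.
- prop_short0: Loose white ceramic firing prop, the short kind, 24 mm tall: a round stem 22 mm diameter on a flared round foot 34 mm diameter and 6 mm thick. 45 to 60 g. Origin: centre of its underside, z up. Starts upright on the bench; may be absent (None).
- prop_short1: Loose white ceramic firing prop, the short kind, 24 mm tall: a round stem 22 mm diameter on a flared round foot 34 mm diameter and 6 mm thick. 45 to 60 g. Origin: centre of its underside, z up. Starts upright on the bench; may be absent (None).
- prop_short2: Loose white ceramic firing prop, the short kind, 24 mm tall: a round stem 22 mm diameter on a flared round foot 34 mm diameter and 6 mm thick. 45 to 60 g. Origin: centre of its underside, z up. Starts upright on the bench; may be absent (None).
- prop_medium0: Loose white ceramic firing prop, the medium kind, 36 mm tall: a round stem 22 mm diameter on a flared round foot 34 mm diameter and 6 mm thick. 45 to 60 g. Origin: centre of its underside, z up. Starts upright on the bench; may be absent (None).
- prop_medium1: Loose white ceramic firing prop, the medium kind, 36 mm tall: a round stem 22 mm diameter on a flared round foot 34 mm diameter and 6 mm thick. 45 to 60 g. Origin: centre of its underside, z up. Starts upright on the bench; may be absent (None).
- prop_medium2: Loose white ceramic firing prop, the medium kind, 36 mm tall: a round stem 22 mm diameter on a flared round foot 34 mm diameter and 6 mm thick. 45 to 60 g. Origin: centre of its underside, z up. Starts upright on the bench; may be absent (None).
- prop_long0: Loose white ceramic firing prop, the long kind, 48 mm tall: a round stem 22 mm diameter on a flared round foot 34 mm diameter and 6 mm thick. 45 to 60 g. Origin: centre of its underside, z up. Starts upright on the bench; may be absent (None).
- prop_long1: Loose white ceramic firing prop, the long kind, 48 mm tall: a round stem 22 mm diameter on a flared round foot 34 mm diameter and 6 mm thick. 45 to 60 g. Origin: centre of its underside, z up. Starts upright on the bench; may be absent (None).
- prop_long2: Loose white ceramic firing prop, the long kind, 48 mm tall: a round stem 22 mm diameter on a flared round foot 34 mm diameter and 6 mm thick. 45 to 60 g. Origin: centre of its underside, z up. Starts upright on the bench; may be absent (None).
- puck: Bystander: stepped white mould puck, 68 mm diameter foot, 46 mm tall, origin centre of underside. Leave alone.
- tongs: Bystander: steel tongs lying on the bench, 205 mm long, 8 to 22 mm wide, 8 mm high, along their x. Leave alone.

How it is judged:
By the outcome, as a careful person would: the job done as asked, in the order asked, and still so for the second after the job is handed in, with the robot touching nothing.
Of prop_short0, prop_short1, prop_short2, prop_medium0, prop_medium1, prop_medium2, prop_long0, prop_long1, prop_long2 only 6 to 8 are there at a start; the rules pass over those that are not, and their reading is None.
At some moment in a run one of prop_short0, prop_short1, prop_short2, prop_medium0, prop_medium1, prop_medium2, prop_long0, prop_long1, prop_long2 may be knocked a few centimetres aside while the robot is not near it.
It also fails if it takes over 210 s, if anything falls off the work surface, if the arm or the gripper's body presses on something with over 40 N, if the wrist force passes 120 N, or if a joint passes its speed limit or range.

## Robot

A 6-joint arm with a two-finger parallel gripper is mounted at the origin on the work surface. World frame = base frame: x ahead of the robot, y to its left, z up, the work surface at z = 0. Lengths are in m, angles in degrees, forces in N, time in s.
With the tool pointing down it reaches from about 0.3 to 0.75 m from the base axis. Payload 8.5 kg.
Tool frame: the origin (TCP) lies midway between the tips of the shut fingers; the grasp point (between the pads) lies grasp_offset behind it (grasp_offset is the distance from the TCP to the grasp point, in m); z points along the fingers, y is the line along which they close (so a half turn about z gives the same grasp; the last joint's range is limited). The gripper opens to 85 mm and grips with 20 to 120 N. Pads are 22 mm wide; open, the fingers measure 114 mm over their backs; the gripper's body (76 mm by 85 mm) begins 54 mm behind the grasp point. The pads swing forward as they close: fully open they stand 13 mm farther back than shut.
Start: joints at [-76.049, 21.807, 74.336, -0, 83.858, -12.336], TCP at [0.244, -0.493, 0.231] pointing down, gripper open.
Joint ranges: [-178.18, 178.18], [-50.72, 133.34], [12.68, 142.11], [-81.47, 261.47], [9.98, 163.14], [-165.26, 165.26]. Speed limits (degrees/s): [136.94, 136.94, 180, 180, 180, 180].

## Interface

Orientations are given as a 3x3 rotation matrix whose columns are the frame's x, y, z axes.
In Python, from rig import observe, get_image, camera_params, close_job, grasp_offset gives the robot as it stands.
- The arm moves only by the shell command python3 -m handwheel 'ROWS' [OPENING] [FORCE]. ROWS is JSON, a list of rows, each a list of 2 entries, a list of its own where there are three numbers: the shift along the tool's x, y, z as a fraction of full scale, then the turn, a rotation vector about the tool's x, y, z as a fraction of full scale. In form: [[[dx, dy, dz], [ax, ay, az]], ...]. A call has 1 to 10 rows; each row is the pose to reach, as a shift and turn from the pose commanded when the call began, along the tool's axes at that moment, turning the shorter way round; what a row does not reach only later rows make up. Full scale, the value 1, is 0.5 m for a shift and pi rad for a turn. A row lasts 1/10 s, in which the tool goes at most 50 mm and 8.59 degrees, less where a joint would pass 70% of its speed; a pose out of reach is approached as far as the arm can. A call with a number of a shift or a turn outside -1 to 1 is refused whole. A call with a gripper value outside its range is refused whole. OPENING is the opening, from 0 (shut) to 1 (fully open), set as the call begins (- or left out, the last holds). The fingers move at their own pace and stop on an object; FORCE is the grip in N (left out, the last holds). Time passes only in rows, so rows that repeat a pose let the fingers close. It gives the time, the measured TCP pose, the force, the opening and the grip force at its end, in the units of the state.
- observe(): the state, without advancing time (a new reading comes with each control period).
- get_image(name): name is "side" or "top" or "wrist"; returns (picture, depth): 480x640x3 uint8, red, green, blue; 480x640 float32, m along the optical axis (not along the pixel's ray), 0 where there is no reading.
- camera_params(name): a dict with "K" (3x3 intrinsics, pixels), "k1" (the pictures are not rectified: a ray, as slopes to the right and down, at radius r is drawn at 1 + k1 r^2 times it, then the intrinsics apply), "R" (3x3) and "t" (3): a world point X has camera coordinates R X + t. Camera axes: x right, y down, z forward; pixel columns grow to the right and rows downward; lengths in m; the calibration is good to about 2 mm. A picture is of the moment at which its call begins: read the wrist's pose just before it. camera_params takes no time and is no camera call; for the wrist camera it gives the pose at the moment of the call.
- close_job(): hands the job in; it is judged then, once.
The state is a dict: "time_s": time; "q": joint angles; "qvel": joint speeds; "joint_efforts": joint torques, N m; "position": TCP position; "tool_rot": TCP orientation; "ft_force": force on the tool from outside, world axes, zero at the start; "wrist_torque": the same for the moment, N m; "grip_width": finger opening in m; "gripper_force": force on a finger pad.
Only numpy, scipy, OpenCV 4.12 (cv2) and the standard library are available. Lean on these libraries where they do the work, as an engineer would, in place of code of your own. Each camera call takes 0.05 s, during which the arm holds its last target. There are 200 camera calls.

## Working session

There is one attempt and no reset: what is moved stays moved. The work goes in short steps, Python scripts to look and compute and a shell command to move; the robot and the scene stay as the last step left them, time stands still between calls to the robot, and variables do not carry over. Pictures are saved under pics/ and viewed, at most 14 in all, crops included, and the job is handed in when it is done.

```bash
ls; mkdir -p pics; python3 - <<'E'
from rig import *
import cv2,numpy as np
print(observe(),grasp_offset)
for n in("side","top","wrist"):
    p=camera_params(n);im,d=get_image(n);np.savez(f"pics/{n}0.npz",im=im,d=d,**p)
    cv2.imwrite(f"pics/{n}0.png",im[:,:,::-1]);print(n,p,(d>0).mean())
E
```

```text
pics
{'time_s': 0.0, 'q': array([-7.60465996e+01,  2.18387772e+01,  7.43839204e+01, -1.25566875e-03,
        8.38583851e+01, -1.23368643e+01]), 'qvel': array([ 0.03729793,  0.03067527, -0.00378284,  0.02663764, -0.08246863,
       -0.00551197]), 'joint_efforts': array([-6.89846838e-04, -4.48468602e+01, -2.31279624e+01, -2.30844380e-04,
        4.81683572e-03, -2.90517801e-05]), 'position': array([ 0.24351643, -0.49282581,  0.23073743]), 'tool_rot': array([[ 8.96560707e-01,  4.42920724e-01, -3.62388261e-04],
       [ 4.42920783e-01, -8.96559707e-01,  1.36814814e-03],
       [ 2.81078452e-04, -1.38713716e-03, -9.99998998e-01]]), 'ft_force': array([ 0.20484708, -0.79092163, -0.47097858]), 'wrist_torque': array([0.02958039, 0.00534506, 0.00035224]), 'gripper_force': 0.0, 'grip_width': 0.08549683891684443} 0.0187
side {'K': array([[591.57175217,   0.        , 327.69096846],
       [  0.        , 591.57175217, 242.80415549],
       [  0.        ,   0.        ,   1.        ]]), 'k1': -0.03584573936739422, 'R': array([[-0.99191021, -0.12657146, -0.00968558],
       [-0.06280233,  0.5556093 ,
[... 267 characters left out ...]
   0.        ,   1.        ]]), 'k1': -0.19247641685498595, 'R': array([[ 0.02460824, -0.99964831, -0.00988413],
       [-0.99758945, -0.02391346, -0.06514173],
       [ 0.06488245,  0.01146333, -0.99782707]]), 't': array([-0.016505  ,  0.61271589,  1.33377965])} 0.9959537760416667
wrist {'K': array([[384.264684  ,   0.        , 320.76023139],
       [  0.        , 384.264684  , 243.6254668 ],
       [  0.        ,   0.        ,   1.        ]]), 'k1': -0.03953359299921984, 'R': array([[ 0.44228678, -0.89687258, -0.00141092],
       [-0.8519602 , -0.42062908,  0.31182526],
       [-0.280261  , -0.13671414, -0.95013842]]), 't': array([-0.54957081, -0.03967353,  0.38050155])} 0.9957486979166666
```

View pics/top0.png

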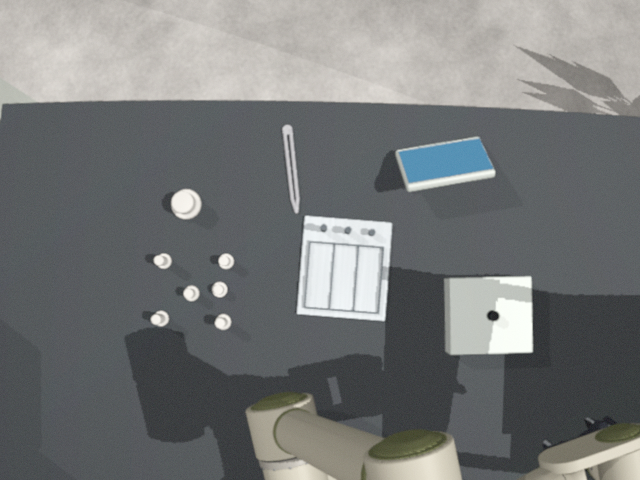

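View pics/side0.png

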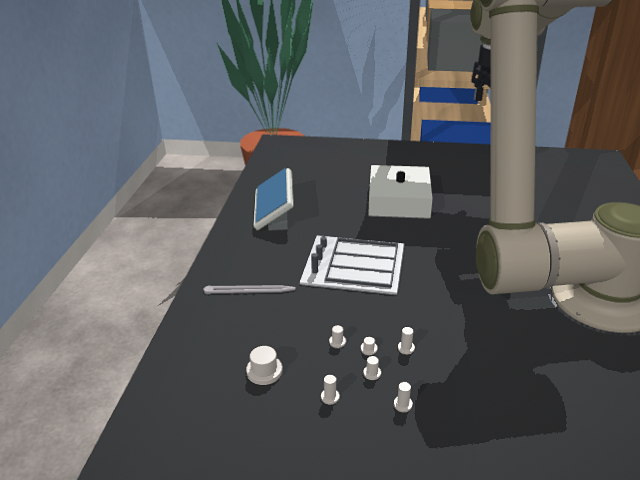

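The top view shows six props: (163,260), (226,261), (191,293), (219,289), (160,318) and (222,321). The puck is at (186,204), the tray at (345,268) with its pins at the top, the cover at (490,315) and the tongs at (291,168). The side view shows the same six props.

```bash
cat > h.py <<'E'
import numpy as np,cv2
from rig import *
def grab(n):
    p=camera_params(n);im,d=get_image(n);return p,im,d
def rays(p,uv):
    D=np.array([p["k1"],0,0,0]);uv=np.asarray(uv,float).reshape(-1,1,2)
    s=cv2.undistortPoints(uv,p["K"],D)[:,0];return np.c_[s,np.ones(len(s))]
def plane(p,uv,z):
    r=rays(p,uv)@p["R"];c=-p["R"].T@p["t"]
    return c+r*((z-c[2])/r[:,2])[:,None]
def cloud(p,d):
    v,u=np.mgrid[:480,:640];r=rays(p,np.c_[u.ravel(),v.ravel()])*d.reshape(-1,1)
    return ((r-p["t"])@p["R"]).reshape(480,640,3)
def proj(p,X):
    c=np.atleast_2d(X)@p["R"].T+p["t"];s=c[:,:2]/c[:,2:];s=s*(1+p["k1"]*(s**2).sum(1))[:,None]
    return s*[p["K"][0,0],p["K"][1,1]]+p["K"][:2,2]
def goto(xyz,yaw=None):
    """fractions for a tool-frame shift/turn to TCP xyz, pointing down, tool y at yaw deg (mod 180)"""
    o=observe();R=o["tool_rot"];sh=R.T@(np.array(xyz)-o["position"])/0.5
    from scipy.spatial.transform import Rotation as Ro
    y0=np.degrees(np.arctan2(R[1,1],R[0,1]))
    a=y0 if yaw is None else y0+(yaw-y0+90)%180-90
    a=np.radians(a);y=np.array([np.cos(a),np.sin(a),0]);z=np.array([0,0,-1.]);
    T=np.c_[np.cross(y,z),y,z];w=Ro.from_matrix(R.T@T).as_rotvec()/np.pi
    print("shift",sh.round(4),"turn",w.round(4),"steps",round(np.linalg.norm(sh)*10,1),round(np.linalg.norm(w)*180/8.59,1))
E
python3 - <<'E'
from h import *
for n in("top","side"):
    f=np.load(f"pics/{n}0.npz");p={k:f[k] for k in("K","k1","R","t")};p["k1"]=float(p["k1"])
    im,d=f["im"],f["d"];P=cloud(p,d)
    hsv=cv2.cvtColor(im,cv2.COLOR_RGB2HSV)
    ok=(d>0)&(P[...,0]>.15)&(P[...,0]<.85)&(abs(P[...,1])<.6)
    g=ok&(hsv[...,1]<60)&(hsv[...,2]<140)&(P[...,2]<.01)
    print(n,"bench z",np.median(P[...,2][g]))
    w=(ok&(P[...,2]>.004)&(P[...,2]<.12)).astype(np.uint8)
    k,L,st,_=cv2.connectedComponentsWithStats(w)
    for i in range(1,k):
        if st[i,4]<40: continue
        q=P[L==i];zt=np.percentile(q[:,2],95);t=q[q[:,2]>zt-.004]
        print(st[i],"ztop",zt.round(4),"topmid",((t[:,:2].max(0)+t[:,:2].min(0))/2).round(4),"mean",t.mean(0)[:2].round(4),"ext",np.ptp(q[:,:2],axis=0).round(3))
    # tray plate
    m=cv2.inRange(hsv,(0,0,150),(179,60,255))
    k,L,st,c=cv2.connectedComponentsWithStats(m)
    for i in range(1,k):
        if st[i,4]>100:
            cs,_=cv2.findContours((L==i).astype(np.uint8),0,1)
            r=cv2.minAreaRect(plane(p,cs[0][:,0],.008)[:,:2].astype(np.float32)*1000)
            print("white",st[i],np.round(r[0],1),np.round(r[1],1),round(r[2],2))
E
```

```text
top bench z 0.0006724355166425114
[283 141  17  73 480] ztop 0.0131 topmid [0.7683 0.062 ] mean [0.7685 0.0592] ext [0.165 0.041]
[ 396  143  102   50 3680] ztop 0.0871 topmid [ 0.764  -0.2893] mean [ 0.7629 -0.2847] ext [0.12 0.24]
[170 189  31  32 688] ztop 0.0501 topmid [0.7002 0.3016] mean [0.7    0.3009] ext [0.072 0.07 ]
[ 296  215   98  109 8371] ztop 0.0169 topmid [ 0.5628 -0.0639] mean [ 0.5636 -0.0635] ext [0.244 0.217]
[152 251  19  17 178] ztop 0.0517 topmid [0.5685 0.3502] mean [0.5684 0.3491] ext [0.037 0.044]
[217 254  17  16 171] ztop 0.0399 topmid [0.5716 0.2044] mean [0.5722 0.2051] ext [0.034 0.037]
[ 442  274   92   84 6600] ztop 0.0659 topmid [ 0.4656 -0.3864] mean [ 0.4656 -0.3857] ext [0.191 0.217]
[208 280  20  18 171] ztop 0.0273 topmid [0.507  0.2182] mean [0.5072 0.218 ] ext [0.039 0.044]
[184 285  16  19 178] ztop 0.0393 topmid [0.4961 0.2811] mean [0.4968 0.2819] ext [0.041 0.03 ]
[150 310  20  17 197] ztop 0.0518 topmid [0.4363 0.3523] mean [0.4368 0.3517] ext [0.036 0.045]
[213 312  18  18 173] ztop 0.0521 topmid [0.4342 0.2069] mean [0.4346 0.2069] ext
[... 2934 characters left out ...]
7  64  17 679] [544.2  -6.5] [ 41.9 144. ] 86.53
white [204 285  91   7 357] [785.5  69.9] [202.1  19.8] 8.02
white [553 285  21  17 260] [90.7  7.7] [43.2 56.1] 6.37
white [329 325  17  23 197] [572.  200.7] [32.  64.4] 5.9
white [398 327  17  27 224] [434. 196.] [31.4 76. ] 1.7
white [361 337  17  18 187] [506.5 220.8] [31.5 47.9] 6.61
white [246 346  36  39 806] [705.  296.4] [66.7 99.1] 30.41
white [363 356  18  24 221] [497.2 279.2] [32.  60.1] 3.13
white [394 382  19  29 247] [437.7 342.7] [32.3 65.5] 5.86
white [321 385  19  19 153] [569.9 355.3] [33.3 38.2] 52.17
white [ 20 406  24  20 160] [1082.4  467.6] [35.8 34.5] 24.53
white [ 16 448  29  26 322] [1032.9  555.2] [41.1 44.4] 18.7
```

```bash
python3 - <<'E'
from h import *
o=observe();p=camera_params("wrist");C=-p["R"].T@p["t"]
print("cam in tool",(o["tool_rot"].T@(C-o["position"])).round(3),"dir",(o["tool_rot"].T@p["R"][2]).round(3))
goto([.50,-.062,.33],87)
E
```

```text
cam in tool [ 0.081  0.    -0.142] dir [-0.312 -0.     0.95 ]
shift [ 0.8417 -0.5457 -0.1975] turn [-0.0004  0.      0.1627] steps 10.2 3.4
```

```bash
python3 -m handwheel '[[[0.42,-0.27,-0.2],[0,0,0.08]],[[0.84,-0.545,-0.2],[0,0,0.163]],[[0.84,-0.545,-0.2],[0,0,0.163]],[[0.84,-0.545,-0.2],[0,0,0.163]],[[0.84,-0.545,-0.2],[0,0,0.163]],[[0.84,-0.545,-0.2],[0,0,0.163]],[[0.84,-0.545,-0.2],[0,0,0.163]],[[0.84,-0.545,-0.2],[0,0,0.163]],[[0.84,-0.545,-0.2],[0,0,0.163]],[[0.84,-0.545,-0.2],[0,0,0.163]]]' 0.55 30
python3 -m handwheel '[[[0.24,0,0],[0,0,0]],[[0.24,0,0],[0,0,0]],[[0.24,0,0],[0,0,0]],[[0.24,0,0],[0,0,0]],[[0.24,0,0],[0,0,0]],[[0.24,0,0],[0,0,0]],[[0.24,0,0],[0,0,0]]]'
python3 - <<'E'
from h import *
p,im,d=grab("wrist");np.savez("pics/w1.npz",im=im,d=d,**p);cv2.imwrite("pics/w1.png",im[...,::-1])
E
```

```text
time_s: 1.15
position: [0.4922, -0.074, 0.3289]
tool_rot: [[0.999, -0.053, -0.0], [-0.053, -0.999, -0.0], [-0.0, 0.0, -1.0]]
ft_force: [0.8, -0.7, -0.1]
grip_width: 0.047
gripper_force: 0.0
time_s: 1.85
position: [0.6106, -0.0824, 0.3293]
tool_rot: [[0.999, -0.054, 0.001], [-0.054, -0.999, -0.0], [0.001, 0.0, -1.0]]
ft_force: [-0.2, -0.3, 0.1]
grip_width: 0.0466
gripper_force: 0.0
```

View pics/w1.png

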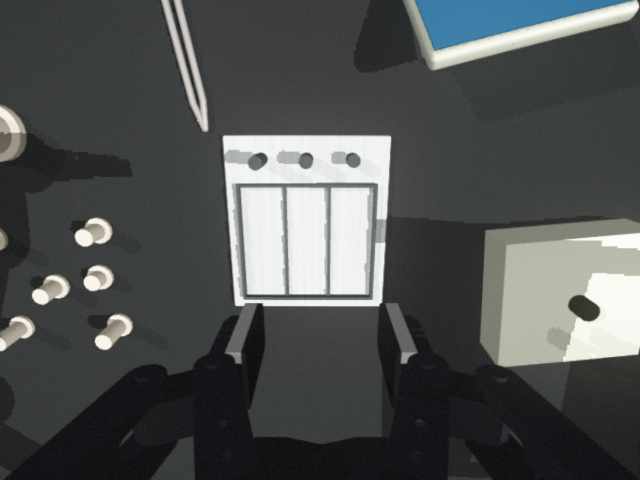

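The wrist view shows the tray, with plate corners near (223,136), (391,136), (383,305) and (235,305). The pins are at (257,161), (306,160) and (353,160).

```bash
cat >> h.py <<'E'
def load(fn):
    f=np.load(fn);p={k:f[k] for k in("K","R","t")};p["k1"]=float(f["k1"]);return p,f["im"],f["d"]
def props(p,im,d,box):
    """white prop blobs via depth: top centre + height inside world box x0,x1,y0,y1"""
    P=cloud(p,d);x0,x1,y0,y1=box;out=[]
    w=((d>0)&(P[...,2]>.004)&(P[...,2]<.07)&(P[...,0]>x0)&(P[...,0]<x1)&(P[...,1]>y0)&(P[...,1]<y1)).astype(np.uint8)
    k,L,st,_=cv2.connectedComponentsWithStats(w)
    for i in range(1,k):
        if st[i,4]<60: continue
        q=P[L==i];zt=np.percentile(q[:,2],90);t=q[q[:,2]>zt-.004]
        out.append((zt,*(t[:,:2].max(0)+t[:,:2].min(0))/2,st[i][:4]))
    return out
E
python3 - <<'E'
from h import *
p,im,d=load("pics/w1.npz");P=cloud(p,d)
print("plate z",np.median(P[200:280,245:280,2]),np.median(P[200:280,295:325,2]),"bench",np.median(P[340:400,280:360,2]))
for u,v in((256,161),(306,160),(353,160)):
    q=P[v-18:v+18,u-18:u+18].reshape(-1,3);zt=np.percentile(q[:,2],98);t=q[q[:,2]>zt-.004]
    print("pin",u,zt.round(4),((t.max(0)+t.min(0))/2)[:2].round(4))
g=cv2.cvtColor(im,cv2.COLOR_RGB2GRAY);m=((g>140)&(P[...,2]<.03)).astype(np.uint8);m=cv2.morphologyEx(m,3,np.ones((9,9)))
k,L,st,_=cv2.connectedComponentsWithStats(m);i=L[240,260]
cs,_=cv2.findContours((L==i).astype(np.uint8),0,1);c=max(cs,key=len)
r=cv2.minAreaRect(plane(p,c[:,0],.008)[:,:2].astype(np.float32)*1000);print("plate rect",r)
for q in props(p,im,d,(.3,.66,.12,.45)):print(q)
E
```

```text
plate z 0.00758535783878909 0.007609591058388017 bench -0.0005279135958757197
pin 256 0.0567 [ 0.6664 -0.0461]
pin 306 0.0447 [ 0.6651 -0.073 ]
pin 353 0.0322 [ 0.6636 -0.1077]
plate rect ((562.91552734375, -62.69001770019531), (197.6510009765625, 221.61947631835938), 86.77335357666016)
(np.float64(0.03592737752850023), np.float64(0.5721821833647132), np.float64(0.20666054471323814), array([ 75, 218,  36,  28], dtype=int32))
(np.float64(0.006817883151764284), np.float64(0.5660895199700451), np.float64(0.33995511181444893), array([  0, 231,   6,  19], dtype=int32))
(np.float64(0.024167602702427127), np.float64(0.5079486822391646), np.float64(0.21924111575826205), array([ 84, 266,  29,  24], dtype=int32))
(np.float64(0.03608115771959784), np.float64(0.4971758330527185), np.float64(0.284277050999419), array([ 32, 275,  36,  30], dtype=int32))
(np.float64(0.04789586943406743), np.float64(0.43479679391118475), np.float64(0.20842483562698305), array([ 95, 314,  37,  35], dtype=int32))
(np.float64(0.046106267417482236), np.float64(0.43737660885463947), np.float64(0.3475603400232822), array([  0, 316,  34,  35], dtype=int32))
```

Pins from tray +y to -y are long, medium, short. The tray origin is (0.5419, -0.0615) with yaw -3.23°. Next I'll move above the nearest long prop.

```bash
python3 -m handwheel '[[[-0.382,-0.562,0.4],[0,0,0]],[[-0.382,-0.562,0.4],[0,0,0]],[[-0.382,-0.562,0.4],[0,0,0]],[[-0.382,-0.562,0.4],[0,0,0]],[[-0.382,-0.562,0.4],[0,0,0]],[[-0.382,-0.562,0.4],[0,0,0]],[[-0.382,-0.562,0.4],[0,0,0]],[[-0.382,-0.562,0.4],[0,0,0]],[[-0.382,-0.562,0.4],[0,0,0]],[[-0.382,-0.562,0.4],[0,0,0]]]' 0.55 30
python3 -m handwheel '[[[0,0,0],[0,0,0]],[[0,0,0],[0,0,0]]]'
python3 - <<'E'
from h import *
p,im,d=grab("wrist");np.savez("pics/w2.npz",im=im,d=d,**p);cv2.imwrite("pics/w2.png",im[...,::-1])
for q in props(p,im,d,(.3,.66,.12,.45)):print(q)
goto([.435,.2085,.014],86.9)
E
```

```text
time_s: 2.9
position: [0.4354, 0.2086, 0.129]
tool_rot: [[0.999, -0.052, 0.001], [-0.052, -0.999, -0.0], [0.001, 0.0, -1.0]]
ft_force: [-0.1, -0.0, 0.2]
grip_width: 0.0467
gripper_force: 0.0
time_s: 3.1
position: [0.4366, 0.2076, 0.1294]
tool_rot: [[0.998, -0.055, 0.002], [-0.055, -0.998, 0.0], [0.002, -0.0, -1.0]]
ft_force: [-0.2, 0.1, 0.3]
grip_width: 0.0465
gripper_force: 0.0
(np.float64(0.03637496203618607), np.float64(0.5699033979019771), np.float64(0.20672261572364514), array([285,   0,  53,  59], dtype=int32))
(np.float64(0.04822031541545875), np.float64(0.5680341992399154), np.float64(0.35111604807976704), array([22, 18, 91, 62], dtype=int32))
(np.float64(0.024264495267113915), np.float64(0.5067128153215466), np.float64(0.21966339788568567), array([273, 110,  50,  51], dtype=int32))
(np.float64(0.03636971834972122), np.float64(0.4964736471959381), np.float64(0.28381472920916817), array([173, 132,  57,  50], dtype=int32))
(np.float64(0.04807712310776544), np.float64(0.4338907632481859), np.float64(0.20901521314397797), array([296, 216,  47,  59], dtype=int32))
(np.float64(0.048032161982104284), np.float64(0.43688848605525465), np.float64(0.3535248652029879), array([ 75, 223,  73,  59], dtype=int32))
shift [-0.0035 -0.0016  0.2304] turn [-0.0001 -0.0005 -0.0003] steps 2.3 0.0
```

View pics/w2.png

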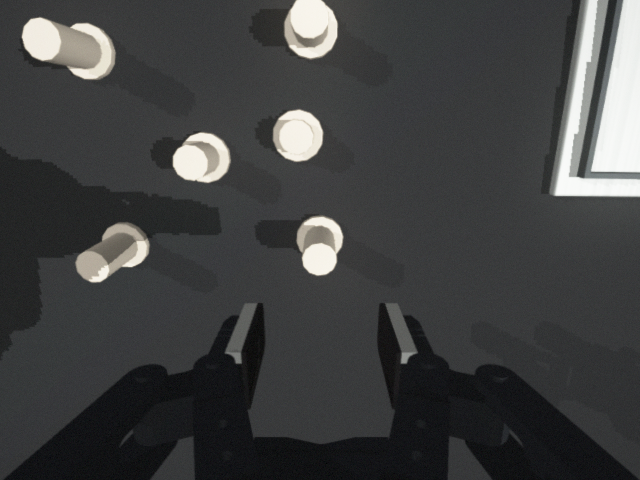

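The view shows all six props: the target stem top at (319,259), the short one at (297,135) and mediums at (190,160) and (310,18). I'll descend and grip.

```bash
python3 -m handwheel '[[[-0.005,-0.003,0.1],[0,0,0]],[[-0.005,-0.003,0.226],[0,0,0]],[[-0.005,-0.003,0.226],[0,0,0]],[[-0.005,-0.003,0.226],[0,0,0]],[[-0.005,-0.003,0.226],[0,0,0]],[[-0.005,-0.003,0.226],[0,0,0]]]'
python3 -m handwheel '[[[0,0,0],[0,0,0]],[[0,0,0],[0,0,0]],[[0,0,0],[0,0,0]],[[0,0,0],[0,0,0]],[[0,0,0],[0,0,0]],[[0,0,0],[0,0,0]]]' 0 30
python3 -m handwheel '[[[0,0,-0.05],[0,0,0]],[[0,0,-0.15],[0,0,0]],[[0,0,-0.15],[0,0,0]],[[0,0,-0.15],[0,0,0]],[[0,0,-0.15],[0,0,0]]]'
python3 -c "
from h import *
goto([.591,-.0102,.10],86.8)"
```

```text
time_s: 3.75
position: [0.4343, 0.21, 0.0169]
tool_rot: [[0.999, -0.054, 0.003], [-0.054, -0.999, 0.001], [0.003, -0.001, -1.0]]
ft_force: [-0.1, 0.1, -0.1]
grip_width: 0.0468
gripper_force: 0.0
time_s: 4.35
position: [0.4337, 0.2101, 0.0165]
tool_rot: [[0.999, -0.053, 0.002], [-0.053, -0.999, 0.0], [0.002, -0.0, -1.0]]
ft_force: [-0.8, -1.0, 7.7]
grip_width: 0.0209
gripper_force: 29.1
time_s: 4.85
position: [0.4327, 0.2099, 0.0899]
tool_rot: [[0.999, -0.053, -0.001], [-0.053, -0.999, -0.0], [-0.001, 0.0, -1.0]]
ft_force: [0.5, -0.9, -0.1]
grip_width: 0.0211
gripper_force: 29.5
shift [ 0.3396  0.4227 -0.0205] turn [0.0001 0.0004 0.0008] steps 5.4 0.0
```

```bash
python3 -m handwheel '[[[0.34,0.423,-0.02],[0,0,0]],[[0.34,0.423,-0.02],[0,0,0]],[[0.34,0.423,-0.02],[0,0,0]],[[0.34,0.423,-0.02],[0,0,0]],[[0.34,0.423,-0.02],[0,0,0]],[[0.34,0.423,-0.02],[0,0,0]],[[0.34,0.423,-0.02],[0,0,0]],[[0.34,0.423,-0.02],[0,0,0]],[[0.34,0.423,-0.02],[0,0,0]],[[0.34,0.423,-0.02],[0,0,0]]]'
python3 -c "
from h import *
goto([.591,-.0102,.0255],86.8)"
```

```text
time_s: 5.85
position: [0.5911, -0.0091, 0.1004]
tool_rot: [[0.999, -0.052, -0.001], [-0.052, -0.999, 0.0], [-0.001, -0.0, -1.0]]
ft_force: [0.2, -0.9, -0.1]
grip_width: 0.0209
gripper_force: 29.7
shift [0.     0.0022 0.1497] turn [-0.0001  0.0003  0.0013] steps 1.5 0.0
```

Lower, release (partial open), lift and look.

```bash
python3 -m handwheel '[[[0,0.002,0.08],[0,0,0]],[[0,0.002,0.13],[0,0,0]],[[0,0.002,0.15],[0,0,0]],[[0,0.002,0.15],[0,0,0]],[[0,0.002,0.15],[0,0,0]],[[0,0.002,0.15],[0,0,0]]]'
python3 -m handwheel '[[[0,0,0],[0,0,0]],[[0,0,0],[0,0,0]],[[0,0,0],[0,0,0]],[[0,0,0],[0,0,0]]]' 0.55
python3 -m handwheel '[[[0,0,-0.1],[0,0,0]],[[0,0,-0.21],[0,0,0]],[[0,0,-0.21],[0,0,0]],[[0,0,-0.21],[0,0,0]],[[0,0,-0.21],[0,0,0]]]'
python3 - <<'E'
from h import *
p,im,d=grab("wrist");cv2.imwrite("pics/w3.png",im[...,::-1])
for q in props(p,im,d,(.3,.66,.12,.45)):print(q)
p,im,d=grab("top")
for q in props(p,im,d,(.3,.66,.12,.45)):print(q)
goto([.507,.2195,.10],86.8)
goto([.437,.3535,.10],86.8)
E
```

```text
time_s: 6.45
position: [0.5921, -0.0111, 0.0264]
tool_rot: [[0.999, -0.053, 0.001], [-0.053, -0.999, -0.0], [0.001, 0.0, -1.0]]
ft_force: [0.7, 0.1, 0.3]
grip_width: 0.0211
gripper_force: 30.5
time_s: 6.85
position: [0.5917, -0.0113, 0.0257]
tool_rot: [[0.999, -0.053, 0.0], [-0.053, -0.999, -0.0], [0.0, 0.0, -1.0]]
ft_force: [0.8, 0.1, 0.0]
grip_width: 0.0471
gripper_force: 0.0
time_s: 7.35
position: [0.591, -0.0111, 0.1292]
tool_rot: [[0.999, -0.053, -0.002], [-0.053, -0.999, 0.0], [-0.002, -0.0, -1.0]]
ft_force: [0.6, 0.2, -0.3]
grip_width: 0.0471
gripper_force: 0.0
(np.float64(0.03597664246193019), np.float64(0.5716496871997112), np.float64(0.205307011768485), array([  0, 253,  62,  51], dtype=int32))
(np.float64(0.024086519885473626), np.float64(0.5074457406529251), np.float64(0.2193639958398953), array([ 18, 327,  51,  45], dtype=int32))
(np.float64(0.05023686320309448), np.float64(0.5685733761769223), np.float64(0.3495506662380006), array([153, 253,  19,  16], dtype=int32))
(np.float64(0.038470600124643435), np.float64(0.5716680365719395), np.float64(0.20501219590892725), array([219, 252,  15,  18], dtype=int32))
(np.float64(0.02582117921303551), np.float64(0.5069301297259148), np.float64(0.2182098597514923), array([210, 281,  17,  17], dtype=int32))
(np.float64(0.038464369520740255), np.float64(0.49615695083965716), np.float64(0.28129643334298526), array([184, 285,  17,  16], dtype=int32))
(np.float64(0.05053942158671772), np.float64(0.43643641046003784), np.float64(0.35183634876054115), array([151, 311,  19,  16], dtype=int32))
shift [-0.1921 -0.4517  0.0585] turn [-0.0002  0.001   0.0008] steps 4.9 0.0
shift [-0.3462 -0.7118  0.0591] turn [-0.0002  0.001   0.0008] steps 7.9 0.0
```

View pics/w3.png

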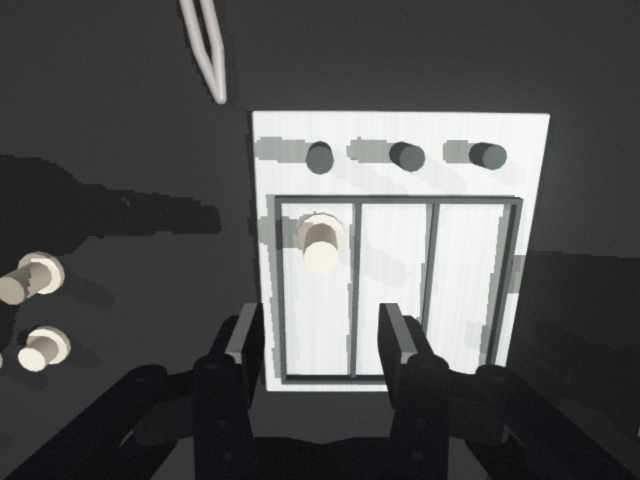

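The prop stands at (321,237) in the long row, well clear of the ridges. Next is the long prop at (.437,.3535).

```bash
python3 -m handwheel '[[[-0.346,-0.712,0.02],[0,0,0]],[[-0.346,-0.712,0.02],[0,0,0]],[[-0.346,-0.712,0.02],[0,0,0]],[[-0.346,-0.712,0.02],[0,0,0]],[[-0.346,-0.712,0.02],[0,0,0]],[[-0.346,-0.712,0.02],[0,0,0]],[[-0.346,-0.712,0.02],[0,0,0]],[[-0.346,-0.712,0.02],[0,0,0]],[[-0.346,-0.712,0.02],[0,0,0]],[[-0.346,-0.712,0.02],[0,0,0]]]'
python3 - <<'E'
from h import *
p,im,d=grab("wrist")
for q in props(p,im,d,(.3,.66,.12,.45)):print(q)
goto([.437,.3535,.0165],86.8)
E
```

```text
time_s: 8.45
position: [0.4371, 0.3539, 0.1194]
tool_rot: [[0.999, -0.051, -0.002], [-0.051, -0.999, -0.001], [-0.002, 0.001, -1.0]]
ft_force: [0.4, -0.9, 1.0]
grip_width: 0.047
gripper_force: 0.0
(np.float64(0.048330925335160924), np.float64(0.5656018686429614), np.float64(0.35142962184459975), array([286,   0,  56,  61], dtype=int32))
(np.float64(0.035914848798497684), np.float64(0.5660988036905394), np.float64(0.2073078888594891), array([524,   0,  81,  46], dtype=int32))
(np.float64(0.02411965996030412), np.float64(0.5068164856832511), np.float64(0.21977597121956535), array([496,  99,  60,  53], dtype=int32))
(np.float64(0.036174235149214896), np.float64(0.49616693007459006), np.float64(0.28470861251039337), array([397, 120,  57,  53], dtype=int32))
(np.float64(0.04805464043469929), np.float64(0.4368749182970498), np.float64(0.3537406420383783), array([297, 216,  49,  61], dtype=int32))
shift [-0.0012 -0.0011  0.2063] turn [0.0004 0.0004 0.0009] steps 2.1 0.0
```

```bash
python3 -m handwheel '[[[-0.001,-0.001,0.1],[0,0,0]],[[-0.001,-0.001,0.206],[0,0,0]],[[-0.001,-0.001,0.206],[0,0,0]],[[-0.001,-0.001,0.206],[0,0,0]],[[-0.001,-0.001,0.206],[0,0,0]],[[-0.001,-0.001,0.206],[0,0,0]]]'
python3 -m handwheel '[[[0,0,0],[0,0,0]],[[0,0,0],[0,0,0]],[[0,0,0],[0,0,0]],[[0,0,0],[0,0,0]],[[0,0,0],[0,0,0]],[[0,0,0],[0,0,0]]]' 0 30
python3 -m handwheel '[[[0,0,-0.1],[0,0,0]],[[0,0,-0.18],[0,0,0]],[[0.255,0.709,-0.18],[0,0,0]],[[0.255,0.709,-0.18],[0,0,0]],[[0.255,0.709,-0.18],[0,0,0]],[[0.255,0.709,-0.18],[0,0,0]],[[0.255,0.709,-0.18],[0,0,0]],[[0.255,0.709,-0.18],[0,0,0]],[[0.255,0.709,-0.18],[0,0,0]],[[0.255,0.709,-0.18],[0,0,0]]]'
python3 -m handwheel '[[[0,0,0],[0,0,0]],[[0,0,0],[0,0,0]],[[0,0,0],[0,0,0]]]'
python3 -c "
from h import *
goto([.545,-.0076,.0255],86.8)"
```

```text
time_s: 9.1
position: [0.4387, 0.3543, 0.0199]
tool_rot: [[0.999, -0.054, 0.004], [-0.054, -0.999, 0.002], [0.004, -0.002, -1.0]]
ft_force: [-0.0, 0.7, -0.0]
grip_width: 0.0471
gripper_force: 0.0
time_s: 9.7
position: [0.4378, 0.3542, 0.0188]
tool_rot: [[0.999, -0.053, 0.002], [-0.053, -0.999, 0.001], [0.002, -0.001, -1.0]]
ft_force: [-0.9, -0.6, 7.4]
grip_width: 0.021
gripper_force: 29.1
time_s: 10.7
position: [0.5467, -0.0103, 0.1079]
tool_rot: [[0.998, -0.056, 0.001], [-0.056, -0.998, -0.001], [0.001, 0.001, -1.0]]
ft_force: [0.3, 1.9, -0.4]
grip_width: 0.0208
gripper_force: 29.7
time_s: 11.0
position: [0.5454, -0.0057, 0.1077]
tool_rot: [[0.999, -0.052, -0.0], [-0.052, -0.999, 0.0], [-0.0, -0.0, -1.0]]
ft_force: [0.2, -0.6, -0.4]
grip_width: 0.021
gripper_force: 29.7
shift [-0.0006  0.0039  0.1643] turn [-0.0001  0.0001  0.0012] steps 1.6 0.0
```

```bash
python3 -m handwheel '[[[0,0.004,0.08],[0,0,0]],[[0,0.004,0.13],[0,0,0]],[[0,0.004,0.16],[0,0,0]],[[0,0.004,0.16],[0,0,0]],[[0,0.004,0.16],[0,0,0]],[[0,0.004,0.16],[0,0,0]],[[0,0.004,0.16],[0,0,0]]]'
python3 -m handwheel '[[[0,0,0],[0,0,0]],[[0,0,0],[0,0,0]],[[0,0,0],[0,0,0]],[[0,0,0],[0,0,0]]]' 0.55
python3 -m handwheel '[[[0,0,-0.1],[0,0,0]],[[0,0,-0.19],[0,0,0]],[[0.005,-0.72,-0.19],[0,0,0]],[[0.005,-0.72,-0.19],[0,0,0]],[[0.005,-0.72,-0.19],[0,0,0]],[[0.005,-0.72,-0.19],[0,0,0]],[[0.005,-0.72,-0.19],[0,0,0]],[[0.005,-0.72,-0.19],[0,0,0]],[[0.005,-0.72,-0.19],[0,0,0]],[[0.005,-0.72,-0.19],[0,0,0]]]'
python3 -m handwheel '[[[0,0,0],[0,0,0]],[[0,0,0],[0,0,0]],[[0,0,0],[0,0,0]]]'
python3 - <<'E'
from h import *
p,im,d=grab("wrist")
for q in props(p,im,d,(.3,.66,.12,.45)):print(q)
goto([.568,.352,.018],86.8)
E
```

```text
time_s: 11.7
position: [0.5458, -0.0084, 0.0281]
tool_rot: [[0.999, -0.053, 0.001], [-0.053, -0.999, -0.0], [0.001, 0.0, -1.0]]
ft_force: [-0.5, 0.5, -1.1]
grip_width: 0.0215
gripper_force: 31.4
time_s: 12.1
position: [0.5458, -0.0089, 0.0276]
tool_rot: [[0.999, -0.053, 0.0], [-0.053, -0.999, -0.0], [0.0, 0.0, -1.0]]
ft_force: [0.0, -0.6, -0.5]
grip_width: 0.0467
gripper_force: 0.0
time_s: 13.1
position: [0.5664, 0.3553, 0.1221]
tool_rot: [[0.999, -0.049, 0.0], [-0.049, -0.999, 0.001], [0.0, -0.001, -1.0]]
ft_force: [-0.2, 0.4, -0.8]
grip_width: 0.0467
gripper_force: 0.0
time_s: 13.4
position: [0.5677, 0.3489, 0.1227]
tool_rot: [[0.998, -0.055, -0.0], [-0.055, -0.998, -0.0], [-0.0, 0.0, -1.0]]
ft_force: [0.0, -1.2, -0.1]
grip_width: 0.0469
gripper_force: 0.0
(np.float64(0.03586530467568946), np.float64(0.5715222043111466), np.float64(0.2072062280710962), array([498, 199,  64,  52], dtype=int32))
(np.float64(0.048048665535189175), np.float64(0.5684157184796613), np.float64(0.3516362247745789), array([293, 214,  48,  61], dtype=int32))
(np.float64(0.023807497877498387), np.float64(0.5069653560483174), np.float64(0.21982144419268423), array([473, 284,  49,  46], dtype=int32))
(np.float64(0.03536563970930879), np.float64(0.4991709079886518), np.float64(0.2778900479370078), array([399, 302,  37,  48], dtype=int32))
shift [ 1.000e-04 -6.100e-03  2.095e-01] turn [0.0001 0.     0.0002] steps 2.1 0.0
```

```bash
python3 -m handwheel '[[[0,-0.005,0.1],[0,0,0]],[[0,-0.005,0.21],[0,0,0]],[[0,-0.005,0.21],[0,0,0]],[[0,-0.005,0.21],[0,0,0]],[[0,-0.005,0.21],[0,0,0]],[[0,-0.005,0.21],[0,0,0]],[[0,-0.005,0.21],[0,0,0]]]'
python3 -m handwheel '[[[0,0,0],[0,0,0]],[[0,0,0],[0,0,0]],[[0,0,0],[0,0,0]],[[0,0,0],[0,0,0]],[[0,0,0],[0,0,0]],[[0,0,0],[0,0,0]]]' 0 30
python3 -m handwheel '[[[0,0,-0.1],[0,0,0]],[[0,0,-0.18],[0,0,0]],[[-0.1,0.72,-0.18],[0,0,0]],[[-0.1,0.72,-0.18],[0,0,0]],[[-0.1,0.72,-0.18],[0,0,0]],[[-0.1,0.72,-0.18],[0,0,0]],[[-0.1,0.72,-0.18],[0,0,0]],[[-0.1,0.72,-0.18],[0,0,0]],[[-0.1,0.72,-0.18],[0,0,0]],[[-0.1,0.72,-0.18],[0,0,0]]]'
python3 -m handwheel '[[[0,0,0],[0,0,0]],[[0,0,0],[0,0,0]],[[0,0,0],[0,0,0]],[[0,0,0],[0,0,0]],[[0,0,0],[0,0,0]]]'
python3 -c "
from h import *
goto([.499,-.005,.0265],86.8)"
```

```text
time_s: 14.15
position: [0.5683, 0.3533, 0.0196]
tool_rot: [[0.999, -0.053, 0.003], [-0.053, -0.999, 0.001], [0.003, -0.001, -1.0]]
ft_force: [-0.5, 0.4, -0.6]
grip_width: 0.047
gripper_force: 0.0
time_s: 14.75
position: [0.5677, 0.3531, 0.0183]
tool_rot: [[0.999, -0.053, 0.001], [-0.053, -0.999, 0.0], [0.001, -0.0, -1.0]]
ft_force: [-1.4, -0.3, 5.3]
grip_width: 0.0213
gripper_force: 29.2
time_s: 15.75
position: [0.4976, -0.0074, 0.1075]
tool_rot: [[0.998, -0.057, -0.0], [-0.057, -0.998, -0.001], [-0.0, 0.001, -1.0]]
ft_force: [0.1, 0.7, -1.4]
grip_width: 0.021
gripper_force: 29.7
time_s: 16.25
position: [0.4985, -0.0029, 0.1075]
tool_rot: [[0.999, -0.052, -0.0], [-0.052, -0.999, 0.0], [-0.0, -0.0, -1.0]]
ft_force: [-0.4, -0.3, -1.0]
grip_width: 0.0205
gripper_force: 29.7
shift [0.0012 0.0042 0.162 ] turn [-0.      0.      0.0013] steps 1.6 0.0
```

```bash
python3 -m handwheel '[[[0.001,0.004,0.08],[0,0,0]],[[0.001,0.004,0.13],[0,0,0]],[[0.001,0.004,0.16],[0,0,0]],[[0.001,0.004,0.16],[0,0,0]],[[0.001,0.004,0.16],[0,0,0]],[[0.001,0.004,0.16],[0,0,0]],[[0.001,0.004,0.16],[0,0,0]]]'
python3 -m handwheel '[[[0,0,0],[0,0,0]],[[0,0,0],[0,0,0]],[[0,0,0],[0,0,0]],[[0,0,0],[0,0,0]]]' 0.55
python3 -m handwheel '[[[0,0,-0.1],[0,0,0]],[[0,0,-0.19],[0,0,0]],[[-0.036,-0.578,-0.19],[0,0,0]],[[-0.036,-0.578,-0.19],[0,0,0]],[[-0.036,-0.578,-0.19],[0,0,0]],[[-0.036,-0.578,-0.19],[0,0,0]],[[-0.036,-0.578,-0.19],[0,0,0]],[[-0.036,-0.578,-0.19],[0,0,0]],[[-0.036,-0.578,-0.19],[0,0,0]],[[-0.036,-0.578,-0.19],[0,0,0]]]'
python3 -m handwheel '[[[0,0,0],[0,0,0]],[[0,0,0],[0,0,0]],[[0,0,0],[0,0,0]],[[0,0,0],[0,0,0]],[[0,0,0],[0,0,0]]]'
python3 - <<'E'
from h import *
p,im,d=grab("wrist")
for q in props(p,im,d,(.3,.66,.12,.45)):print(q)
goto([.4965,.2845,.014],86.8)
E
```

```text
time_s: 16.95
position: [0.4991, -0.0057, 0.0281]
tool_rot: [[0.999, -0.053, 0.001], [-0.053, -0.999, -0.0], [0.001, 0.0, -1.0]]
ft_force: [0.3, -0.1, -1.1]
grip_width: 0.0207
gripper_force: 31.2
time_s: 17.35
position: [0.4989, -0.0058, 0.0276]
tool_rot: [[0.999, -0.053, 0.0], [-0.053, -0.999, -0.0], [0.0, 0.0, -1.0]]
ft_force: [-0.2, 1.0, 0.8]
grip_width: 0.0468
gripper_force: 0.0
time_s: 18.35
position: [0.4959, 0.2841, 0.1223]
tool_rot: [[0.999, -0.052, -0.0], [-0.052, -0.999, -0.0], [-0.0, 0.0, -1.0]]
ft_force: [-0.3, -0.1, 0.8]
grip_width: 0.0471
gripper_force: 0.0
time_s: 18.85
position: [0.4964, 0.2834, 0.1226]
tool_rot: [[0.999, -0.054, 0.0], [-0.054, -0.999, 0.0], [0.0, -0.0, -1.0]]
ft_force: [0.8, -0.2, 0.3]
grip_width: 0.047
gripper_force: 0.0
(np.float64(0.036105664649641114), np.float64(0.5711874343042023), np.float64(0.2069578233219273), array([407,  95,  59,  54], dtype=int32))
(np.float64(0.024059313289384338), np.float64(0.5072042579057574), np.float64(0.21963056518467772), array([387, 194,  49,  47], dtype=int32))
(np.float64(0.036062080756109574), np.float64(0.496581597561115), np.float64(0.28423743997705725), array([296, 214,  47,  54], dtype=int32))
shift [ 2.000e-04 -2.100e-03  2.172e-01] turn [ 0.     -0.      0.0007] steps 2.2 0.0
```

```bash
python3 -m handwheel '[[[0,-0.002,0.1],[0,0,0]],[[0,-0.002,0.217],[0,0,0]],[[0,-0.002,0.217],[0,0,0]],[[0,-0.002,0.217],[0,0,0]],[[0,-0.002,0.217],[0,0,0]],[[0,-0.002,0.217],[0,0,0]],[[0,-0.002,0.217],[0,0,0]]]'
python3 -m handwheel '[[[0,0,0],[0,0,0]],[[0,0,0],[0,0,0]],[[0,0,0],[0,0,0]],[[0,0,0],[0,0,0]],[[0,0,0],[0,0,0]],[[0,0,0],[0,0,0]]]' 0 30
python3 -m handwheel '[[[0,0,-0.1],[0,0,0]],[[0,0,-0.18],[0,0,0]],[[0.036,0.686,-0.18],[0,0,0]],[[0.036,0.686,-0.18],[0,0,0]],[[0.036,0.686,-0.18],[0,0,0]],[[0.036,0.686,-0.18],[0,0,0]],[[0.036,0.686,-0.18],[0,0,0]],[[0.036,0.686,-0.18],[0,0,0]],[[0.036,0.686,-0.18],[0,0,0]],[[0.036,0.686,-0.18],[0,0,0]]]'
python3 -m handwheel '[[[0,0,0],[0,0,0]],[[0,0,0],[0,0,0]],[[0,0,0],[0,0,0]],[[0,0,0],[0,0,0]],[[0,0,0],[0,0,0]]]'
python3 -c "
from h import *
goto([.496,-.059,.0235],86.8)"
```

```text
time_s: 19.6
position: [0.4971, 0.285, 0.0158]
tool_rot: [[0.999, -0.053, 0.003], [-0.053, -0.999, 0.001], [0.003, -0.001, -1.0]]
ft_force: [-0.7, 0.9, -0.7]
grip_width: 0.0466
gripper_force: 0.0
time_s: 20.2
position: [0.4966, 0.2848, 0.0148]
tool_rot: [[0.999, -0.053, 0.001], [-0.053, -0.999, 0.0], [0.001, -0.0, -1.0]]
ft_force: [-1.3, 0.3, 5.9]
grip_width: 0.0212
gripper_force: 29.2
time_s: 21.2
position: [0.4963, -0.0634, 0.1041]
tool_rot: [[0.998, -0.059, 0.001], [-0.059, -0.998, -0.001], [0.001, 0.001, -1.0]]
ft_force: [0.2, 0.9, -0.2]
grip_width: 0.0208
gripper_force: 29.7
time_s: 21.7
position: [0.4961, -0.0581, 0.1041]
tool_rot: [[0.999, -0.052, 0.0], [-0.052, -0.999, 0.0], [0.0, -0.0, -1.0]]
ft_force: [0.1, 0.3, -0.9]
grip_width: 0.0208
gripper_force: 29.7
shift [-0.      0.0019  0.1612] turn [-0.     -0.      0.0012] steps 1.6 0.0
```

```bash
python3 -m handwheel '[[[0,0.002,0.08],[0,0,0]],[[0,0.002,0.13],[0,0,0]],[[0,0.002,0.16],[0,0,0]],[[0,0.002,0.16],[0,0,0]],[[0,0.002,0.16],[0,0,0]],[[0,0.002,0.16],[0,0,0]],[[0,0.002,0.16],[0,0,0]]]'
python3 -m handwheel '[[[0,0,0],[0,0,0]],[[0,0,0],[0,0,0]],[[0,0,0],[0,0,0]],[[0,0,0],[0,0,0]]]' 0.43
python3 -m handwheel '[[[0,0,-0.1],[0,0,0]],[[0,0,-0.19],[0,0,0]],[[0.122,-0.539,-0.19],[0,0,0]],[[0.122,-0.539,-0.19],[0,0,0]],[[0.122,-0.539,-0.19],[0,0,0]],[[0.122,-0.539,-0.19],[0,0,0]],[[0.122,-0.539,-0.19],[0,0,0]],[[0.122,-0.539,-0.19],[0,0,0]],[[0.122,-0.539,-0.19],[0,0,0]],[[0.122,-0.539,-0.19],[0,0,0]]]'
python3 -m handwheel '[[[0,0,0],[0,0,0]],[[0,0,0],[0,0,0]],[[0,0,0],[0,0,0]],[[0,0,0],[0,0,0]],[[0,0,0],[0,0,0]]]' 0.55
python3 - <<'E'
from h import *
p,im,d=grab("wrist")
for q in props(p,im,d,(.3,.66,.12,.45)):print(q)
goto([.5712,.207,.014],86.8)
E
```

```text
time_s: 22.4
position: [0.4962, -0.0598, 0.0247]
tool_rot: [[0.999, -0.053, 0.001], [-0.053, -0.999, -0.0], [0.001, 0.0, -1.0]]
ft_force: [0.1, 0.2, 0.1]
grip_width: 0.0209
gripper_force: 31.6
time_s: 22.8
position: [0.496, -0.0597, 0.0241]
tool_rot: [[0.999, -0.053, 0.0], [-0.053, -0.999, -0.0], [0.0, 0.0, -1.0]]
ft_force: [0.3, -0.0, -0.9]
grip_width: 0.0369
gripper_force: 0.0
time_s: 23.8
position: [0.5709, 0.2061, 0.1187]
tool_rot: [[0.999, -0.052, -0.001], [-0.052, -0.999, -0.0], [-0.001, 0.0, -1.0]]
ft_force: [0.7, 0.0, 0.0]
grip_width: 0.0366
gripper_force: 0.0
time_s: 24.3
position: [0.5712, 0.2058, 0.1191]
tool_rot: [[0.999, -0.054, -0.0], [-0.054, -0.999, 0.0], [-0.0, -0.0, -1.0]]
ft_force: [-0.4, -0.4, 0.4]
grip_width: 0.0468
gripper_force: 0.0
(np.float64(0.03608795194142879), np.float64(0.5713400814808001), np.float64(0.2069496277762894), array([296, 215,  48,  55], dtype=int32))
(np.float64(0.02404279207193923), np.float64(0.5074226108335347), np.float64(0.21991712838643418), array([285, 300,  45,  48], dtype=int32))
shift [-0.0003 -0.0021  0.2102] turn [-0.     -0.      0.0007] steps 2.1 0.0
```

```bash
python3 -m handwheel '[[[0,-0.002,0.1],[0,0,0]],[[0,-0.002,0.21],[0,0,0]],[[0,-0.002,0.21],[0,0,0]],[[0,-0.002,0.21],[0,0,0]],[[0,-0.002,0.21],[0,0,0]],[[0,-0.002,0.21],[0,0,0]],[[0,-0.002,0.21],[0,0,0]]]'
python3 -m handwheel '[[[0,0,0],[0,0,0]],[[0,0,0],[0,0,0]],[[0,0,0],[0,0,0]],[[0,0,0],[0,0,0]],[[0,0,0],[0,0,0]],[[0,0,0],[0,0,0]]]' 0 30
python3 -m handwheel '[[[0,0,-0.1],[0,0,0]],[[0,0,-0.18],[0,0,0]],[[0.062,0.54,-0.18],[0,0,0]],[[0.062,0.54,-0.18],[0,0,0]],[[0.062,0.54,-0.18],[0,0,0]],[[0.062,0.54,-0.18],[0,0,0]],[[0.062,0.54,-0.18],[0,0,0]],[[0.062,0.54,-0.18],[0,0,0]],[[0.062,0.54,-0.18],[0,0,0]],[[0.062,0.54,-0.18],[0,0,0]]]'
python3 -m handwheel '[[[0,0,0],[0,0,0]],[[0,0,0],[0,0,0]],[[0,0,0],[0,0,0]],[[0,0,0],[0,0,0]],[[0,0,0],[0,0,0]]]'
python3 -c "
from h import *
goto([.588,-.064,.0235],86.8)"
```

```text
time_s: 25.05
position: [0.5721, 0.2073, 0.0159]
tool_rot: [[0.999, -0.053, 0.003], [-0.053, -0.999, 0.0], [0.003, -0.001, -1.0]]
ft_force: [-0.5, -0.5, -0.4]
grip_width: 0.0466
gripper_force: 0.0
time_s: 25.65
position: [0.5715, 0.2072, 0.0148]
tool_rot: [[0.999, -0.053, 0.001], [-0.053, -0.999, 0.0], [0.001, -0.0, -1.0]]
ft_force: [-1.6, -0.3, 5.8]
grip_width: 0.0208
gripper_force: 29.2
time_s: 26.65
position: [0.5877, -0.064, 0.1038]
tool_rot: [[0.999, -0.054, -0.001], [-0.054, -0.999, 0.0], [-0.001, -0.0, -1.0]]
ft_force: [-0.0, 0.1, -0.5]
grip_width: 0.0211
gripper_force: 29.6
time_s: 27.15
position: [0.5879, -0.0638, 0.1041]
tool_rot: [[0.999, -0.053, 0.0], [-0.053, -0.999, 0.0], [0.0, -0.0, -1.0]]
ft_force: [1.3, -0.3, -0.7]
grip_width: 0.0209
gripper_force: 29.6
shift [0.0003 0.0004 0.1612] turn [-0.    -0.     0.001] steps 1.6 0.0
```

```bash
python3 -m handwheel '[[[0,0,0.08],[0,0,0]],[[0,0,0.13],[0,0,0]],[[0,0,0.16],[0,0,0]],[[0,0,0.16],[0,0,0]],[[0,0,0.16],[0,0,0]],[[0,0,0.16],[0,0,0]],[[0,0,0.16],[0,0,0]]]'
python3 -m handwheel '[[[0,0,0],[0,0,0]],[[0,0,0],[0,0,0]],[[0,0,0],[0,0,0]],[[0,0,0],[0,0,0]]]' 0.43
python3 -m handwheel '[[[0,0,-0.1],[0,0,0]],[[0,0,-0.19],[0,0,0]],[[-0.192,-0.558,-0.19],[0,0,0]],[[-0.192,-0.558,-0.19],[0,0,0]],[[-0.192,-0.558,-0.19],[0,0,0]],[[-0.192,-0.558,-0.19],[0,0,0]],[[-0.192,-0.558,-0.19],[0,0,0]],[[-0.192,-0.558,-0.19],[0,0,0]],[[-0.192,-0.558,-0.19],[0,0,0]],[[-0.192,-0.558,-0.19],[0,0,0]]]'
python3 -m handwheel '[[[0,0,0],[0,0,0]],[[0,0,0],[0,0,0]],[[0,0,0],[0,0,0]],[[0,0,0],[0,0,0]],[[0,0,0],[0,0,0]]]' 0.55
python3 - <<'E'
from h import *
p,im,d=grab("wrist")
for q in props(p,im,d,(.3,.66,.12,.45)):print(q)
goto([.5073,.2198,.0075],86.8)
E
```

```text
time_s: 27.85
position: [0.5881, -0.0642, 0.0247]
tool_rot: [[0.999, -0.053, 0.001], [-0.053, -0.999, -0.0], [0.001, 0.0, -1.0]]
ft_force: [-0.4, 0.4, 0.7]
grip_width: 0.0208
gripper_force: 31.7
time_s: 28.25
position: [0.5879, -0.0642, 0.0241]
tool_rot: [[0.999, -0.053, 0.0], [-0.053, -0.999, -0.0], [0.0, 0.0, -1.0]]
ft_force: [-0.3, 0.3, -0.0]
grip_width: 0.0367
gripper_force: 0.0
time_s: 29.25
position: [0.5066, 0.2203, 0.1191]
tool_rot: [[0.999, -0.051, 0.0], [-0.051, -0.999, -0.0], [0.0, 0.0, -1.0]]
ft_force: [0.1, -0.8, -0.8]
grip_width: 0.0367
gripper_force: 0.0
time_s: 29.75
position: [0.507, 0.2192, 0.119]
tool_rot: [[0.999, -0.054, -0.0], [-0.054, -0.999, -0.0], [-0.0, 0.0, -1.0]]
ft_force: [-0.2, 0.2, 0.0]
grip_width: 0.0471
gripper_force: 0.0
(np.float64(0.02410596676373414), np.float64(0.5070716173628091), np.float64(0.21979089047001976), array([297, 215,  48,  48], dtype=int32))
shift [ 0.0006 -0.001   0.2231] turn [ 0.     -0.      0.0007] steps 2.2 0.0
```

```bash
python3 -m handwheel '[[[0.001,-0.001,0.1],[0,0,0]],[[0.001,-0.001,0.18],[0,0,0]],[[0.001,-0.001,0.221],[0,0,0]],[[0.001,-0.001,0.221],[0,0,0]],[[0.001,-0.001,0.221],[0,0,0]],[[0.001,-0.001,0.221],[0,0,0]],[[0.001,-0.001,0.221],[0,0,0]],[[0.001,-0.001,0.221],[0,0,0]]]'
python3 -m handwheel '[[[0,0,0],[0,0,0]],[[0,0,0],[0,0,0]],[[0,0,0],[0,0,0]],[[0,0,0],[0,0,0]],[[0,0,0],[0,0,0]],[[0,0,0],[0,0,0]]]' 0 30
python3 -m handwheel '[[[0,0,-0.1],[0,0,0]],[[0,0,-0.19],[0,0,0]],[[0.1,0.666,-0.19],[0,0,0]],[[0.1,0.666,-0.19],[0,0,0]],[[0.1,0.666,-0.19],[0,0,0]],[[0.1,0.666,-0.19],[0,0,0]],[[0.1,0.666,-0.19],[0,0,0]],[[0.1,0.666,-0.19],[0,0,0]],[[0.1,0.666,-0.19],[0,0,0]],[[0.1,0.666,-0.19],[0,0,0]]]'
python3 -m handwheel '[[[0,0,0],[0,0,0]],[[0,0,0],[0,0,0]],[[0,0,0],[0,0,0]],[[0,0,0],[0,0,0]],[[0,0,0],[0,0,0]]]'
python3 -c "
from h import *
goto([.539,-.1154,.0175],86.8)"
```

```text
time_s: 30.6
position: [0.5078, 0.2202, 0.0095]
tool_rot: [[0.999, -0.053, 0.002], [-0.053, -0.999, 0.0], [0.002, -0.0, -1.0]]
ft_force: [0.7, -0.2, -0.5]
grip_width: 0.0472
gripper_force: 0.0
time_s: 31.2
position: [0.5075, 0.2201, 0.009]
tool_rot: [[0.999, -0.053, 0.001], [-0.053, -0.999, 0.0], [0.0, -0.0, -1.0]]
ft_force: [-1.1, -0.3, 4.6]
grip_width: 0.0208
gripper_force: 29.3
time_s: 32.2
position: [0.5399, -0.1196, 0.1032]
tool_rot: [[0.998, -0.058, 0.001], [-0.058, -0.998, -0.001], [0.001, 0.001, -1.0]]
ft_force: [-0.2, 0.3, -1.1]
grip_width: 0.0204
gripper_force: 29.6
time_s: 32.7
position: [0.5396, -0.1145, 0.1036]
tool_rot: [[0.999, -0.052, 0.0], [-0.052, -0.999, -0.0], [0.0, -0.0, -1.0]]
ft_force: [0.0, -0.2, -0.7]
grip_width: 0.0204
gripper_force: 29.6
shift [-0.0011  0.0019  0.1723] turn [-0.     -0.      0.0011] steps 1.7 0.0
```

```bash
python3 -m handwheel '[[[-0.001,0.002,0.08],[0,0,0]],[[-0.001,0.002,0.13],[0,0,0]],[[-0.001,0.002,0.17],[0,0,0]],[[-0.001,0.002,0.17],[0,0,0]],[[-0.001,0.002,0.17],[0,0,0]],[[-0.001,0.002,0.17],[0,0,0]],[[-0.001,0.002,0.17],[0,0,0]]]'
python3 -m handwheel '[[[0,0,0],[0,0,0]],[[0,0,0],[0,0,0]],[[0,0,0],[0,0,0]],[[0,0,0],[0,0,0]]]' 0.35
python3 -m handwheel '[[[0,0,-0.1],[0,0,0]],[[0,0,-0.2],[0,0,0]],[[0.16,-0.1,-0.5],[0,0,0]],[[0.16,-0.1,-0.5],[0,0,0]],[[0.16,-0.1,-0.5],[0,0,0]],[[0.16,-0.1,-0.5],[0,0,0]],[[0.16,-0.1,-0.5],[0,0,0]],[[0.16,-0.1,-0.5],[0,0,0]],[[0.16,-0.1,-0.5],[0,0,0]],[[0.16,-0.1,-0.5],[0,0,0]]]'
python3 -m handwheel '[[[0,0,0],[0,0,0]],[[0,0,0],[0,0,0]],[[0,0,0],[0,0,0]],[[0,0,0],[0,0,0]],[[0,0,0],[0,0,0]]]' 0.55
python3 - <<'E'
from h import *
p,im,d=grab("wrist");np.savez("pics/w4.npz",im=im,d=d,**p);cv2.imwrite("pics/w4.png",im[...,::-1])
P=cloud(p,d);o=np.array([.5419,-.0615]);a=np.radians(-3.23);R=np.array([[np.cos(a),-np.sin(a)],[np.sin(a),np.cos(a)]])
w=((d>0)&(P[...,2]>.02)&(P[...,2]<.08)&(P[...,0]>.45)&(P[...,0]<.64)&(abs(P[...,1]+.06)<.1)).astype(np.uint8)
k,L,st,_=cv2.connectedComponentsWithStats(w)
for i in range(1,k):
    if st[i,4]<40: continue
    q=P[L==i];zt=np.percentile(q[:,2],90);t=q[q[:,2]>zt-.004][:,:2];c=(t.max(0)+t.min(0))/2
    print(zt.round(4),((c-o)@R*1000).round(1),st[i])
E
```

```text
time_s: 33.4
position: [0.5393, -0.1162, 0.0193]
tool_rot: [[0.999, -0.053, 0.001], [-0.053, -0.999, -0.001], [0.001, 0.0, -1.0]]
ft_force: [-0.8, -0.1, -0.1]
grip_width: 0.0205
gripper_force: 32.5
time_s: 33.8
position: [0.539, -0.1161, 0.0186]
tool_rot: [[0.999, -0.053, 0.0], [-0.053, -0.999, -0.0], [0.0, 0.0, -1.0]]
ft_force: [-0.6, -0.2, 0.4]
grip_width: 0.0299
gripper_force: 0.0
time_s: 34.8
position: [0.6209, -0.0708, 0.2673]
tool_rot: [[0.999, -0.054, -0.002], [-0.054, -0.999, 0.001], [-0.002, -0.001, -1.0]]
ft_force: [1.0, 0.4, 0.8]
grip_width: 0.03
gripper_force: 0.0
time_s: 35.3
position: [0.6216, -0.0704, 0.2686]
tool_rot: [[0.999, -0.053, 0.0], [-0.053, -0.999, 0.0], [0.0, -0.0, -1.0]]
ft_force: [-1.2, -0.8, 0.6]
grip_width: 0.047
gripper_force: 0.0
0.0322 [ 99.2 -53.9] [365 181  13   5  44]
0.0563 [47.3 53.8] [250 221  27  30 572]
0.0443 [46.2  0.4] [306 222  21  27 457]
0.0563 [-0.2 53.9] [253 263  25  32 594]
0.0324 [  0.5 -54. ] [357 262  21  23 362]
0.056 [-45.1  49.6] [263 300  16  34 420]
0.0441 [-45.7   0. ] [307 301  20  28 459]
```

View pics/w4.png

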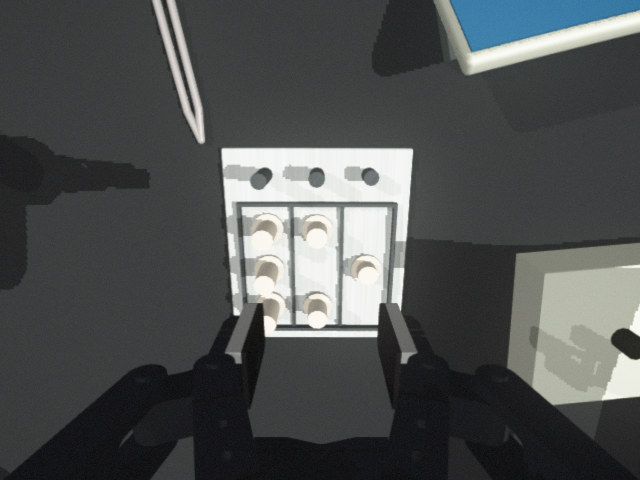

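All six props stand in the correct rows, matching the pin heights. In the wrist view the longs are at (266,230), (266,272) and (268,310), the mediums at (316,232) and (317,310), and the short at (366,268). I'll view the cover next and recheck the bench for hidden props.

```bash
python3 -m handwheel '[[[-0.139,0.64,-0.16],[0,0,0]],[[-0.139,0.64,-0.16],[0,0,0]],[[-0.139,0.64,-0.16],[0,0,0]],[[-0.139,0.64,-0.16],[0,0,0]],[[-0.139,0.64,-0.16],[0,0,0]],[[-0.139,0.64,-0.16],[0,0,0]],[[-0.139,0.64,-0.16],[0,0,0]],[[-0.139,0.64,-0.16],[0,0,0]],[[-0.139,0.64,-0.16],[0,0,0]],[[-0.139,0.64,-0.16],[0,0,0]]]'
python3 -m handwheel '[[[0,0,0],[0,0,0]],[[0,0,0],[0,0,0]],[[0,0,0],[0,0,0]],[[0,0,0],[0,0,0]],[[0,0,0],[0,0,0]]]' 0.6
python3 - <<'E'
from h import *
p,im,d=grab("wrist");np.savez("pics/w5.npz",im=im,d=d,**p);a=im
for n in("top","side"):
    q,i2,_=grab(n);a=np.hstack([a,i2])
cv2.imwrite("pics/c5.png",cv2.resize(a[:,640:,::-1],(800,300),interpolation=3));cv2.imwrite("pics/w5.png",im[...,::-1])
P=cloud(p,d);t=(d>0)&(abs(P[...,2]-.06)<.003)
cs,_=cv2.findContours(cv2.morphologyEx(t.astype(np.uint8),3,np.ones((5,5))),0,1);c=max(cs,key=cv2.contourArea)
print("top rect",cv2.minAreaRect(plane(p,c[:,0],.06)[:,:2].astype(np.float32)*1000),np.median(P[...,2][t]))
k=(d>0)&(P[...,2]>.075)&(P[...,2]<.1)&(P[...,0]<.6)&(P[...,0]>.4)&(P[...,1]<-.3)&(P[...,1]>-.5)
q=P[k];zt=np.percentile(q[:,2],90);q=q[q[:,2]>zt-.004];print("knob",zt,(q.max(0)+q.min(0))/2,np.ptp(q,axis=0))
g=cv2.cvtColor(im,cv2.COLOR_RGB2GRAY)
E
```

```text
time_s: 36.35
position: [0.5355, -0.3852, 0.3485]
tool_rot: [[0.999, -0.052, -0.0], [-0.052, -0.999, 0.0], [-0.0, -0.0, -1.0]]
ft_force: [0.3, 0.2, 0.2]
grip_width: 0.0472
gripper_force: 0.0
time_s: 36.85
position: [0.5352, -0.3861, 0.3486]
tool_rot: [[0.999, -0.053, -0.0], [-0.053, -0.999, 0.0], [-0.0, -0.0, -1.0]]
ft_force: [-0.0, 0.3, 0.5]
grip_width: 0.0511
gripper_force: 0.0
top rect ((464.76556396484375, -384.957275390625), (166.61026000976562, 184.24365234375), 2.035688877105713) 0.0595544147735613
knob 0.08646713829156555 [ 0.46465002 -0.38469225  0.08502218] [0.02341048 0.0227153  0.00473451]
```

View pics/w5.png

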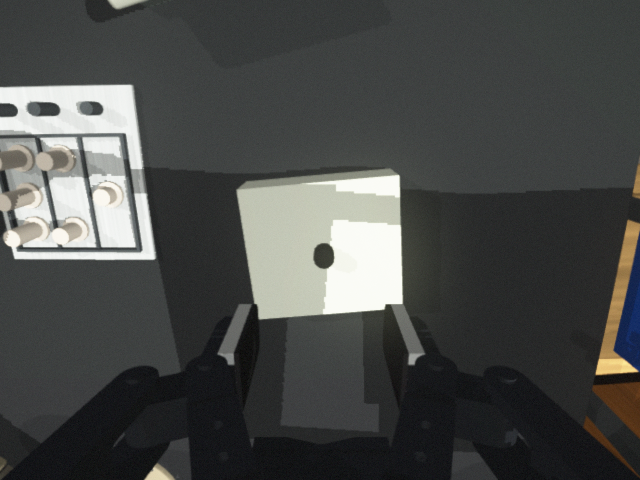

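View pics/c5.png

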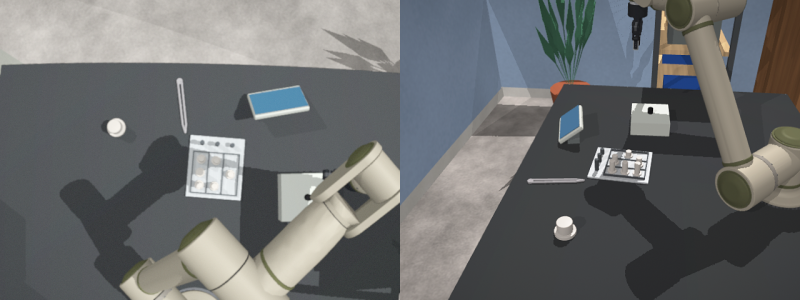

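The cover is centred at (323,255) in the wrist view with yaw 2.04°, and there are no loose props left on the bench. I'll align over the knob.

```bash
python3 -c "
from h import *
goto([.4648,-.3849,.12],92.04)"
```

```text
shift [-0.1406  0.0047  0.4571] turn [-0.      0.     -0.0283] steps 4.8 0.6
```

```bash
python3 -m handwheel '[[[-0.1406,0.0047,0.3],[0,0,-0.0283]],[[-0.1406,0.0047,0.3],[0,0,-0.0283]],[[-0.1406,0.0047,0.3],[0,0,-0.0283]],[[-0.1406,0.0047,0.42],[0,0,-0.0283]],[[-0.1406,0.0047,0.457],[0,0,-0.0283]],[[-0.1406,0.0047,0.457],[0,0,-0.0283]],[[-0.1406,0.0047,0.457],[0,0,-0.0283]],[[-0.1406,0.0047,0.457],[0,0,-0.0283]],[[-0.1406,0.0047,0.457],[0,0,-0.0283]],[[-0.1406,0.0047,0.457],[0,0,-0.0283]]]'
python3 - <<'E'
from h import *
p,im,d=grab("wrist")
P=cloud(p,d);k=(d>0)&(P[...,2]>.07)&(P[...,2]<.1)&(abs(P[...,0]-.465)<.03)&(abs(P[...,1]+.385)<.02)
q=P[k];zt=np.percentile(q[:,2],90);q=q[q[:,2]>zt-.004];print("knob",zt,(q.max(0)+q.min(0))/2,np.ptp(q,axis=0))
goto([.4648,-.3849,.064],92.04)
E
```

```text
time_s: 38.0
position: [0.4653, -0.3853, 0.1216]
tool_rot: [[0.999, 0.036, 0.002], [0.036, -0.999, -0.002], [0.002, 0.002, -1.0]]
ft_force: [-0.4, 0.4, -0.1]
grip_width: 0.0512
gripper_force: 0.0
knob 0.0862583690765313 [ 0.46428616 -0.38522892  0.08497042] [0.0239917  0.02315898 0.00536444]
shift [-0.0009 -0.0008  0.1145] turn [ 0.0005 -0.0004  0.0001] steps 1.1 0.0
```

```bash
python3 -m handwheel '[[[-0.001,-0.001,0.05],[0,0,0]],[[-0.001,-0.001,0.09],[0,0,0]],[[-0.001,-0.001,0.113],[0,0,0]],[[-0.001,-0.001,0.113],[0,0,0]],[[-0.001,-0.001,0.113],[0,0,0]],[[-0.001,-0.001,0.113],[0,0,0]],[[-0.001,-0.001,0.113],[0,0,0]],[[-0.001,-0.001,0.113],[0,0,0]]]'
python3 -m handwheel '[[[0,0,0],[0,0,0]],[[0,0,0],[0,0,0]],[[0,0,0],[0,0,0]],[[0,0,0],[0,0,0]],[[0,0,0],[0,0,0]],[[0,0,0],[0,0,0]],[[0,0,0],[0,0,0]]]' 0 70
python3 -m handwheel '[[[0,0,-0.01],[0,0,0]],[[0,0,-0.03],[0,0,0]],[[0,0,-0.06],[0,0,0]],[[0,0,-0.1],[0,0,0]],[[0,0,-0.15],[0,0,0]],[[0,0,-0.2],[0,0,0]],[[0,0,-0.25],[0,0,0]],[[0,0,-0.25],[0,0,0]],[[0,0,-0.25],[0,0,0]],[[0,0,-0.25],[0,0,0]]]'
python3 - <<'E'
from h import *
goto([.5419,-.0615,.20],86.77)
E
```

```text
time_s: 38.85
position: [0.4644, -0.3846, 0.0641]
tool_rot: [[0.999, 0.036, 0.001], [0.036, -0.999, -0.001], [0.001, 0.001, -1.0]]
ft_force: [0.1, -0.1, -0.4]
grip_width: 0.051
gripper_force: 0.0
time_s: 39.55
position: [0.4644, -0.3846, 0.064]
tool_rot: [[0.999, 0.036, 0.0], [0.036, -0.999, -0.001], [0.0, 0.001, -1.0]]
ft_force: [-1.2, 0.4, 5.5]
grip_width: 0.0216
gripper_force: 68.5
time_s: 40.55
position: [0.4638, -0.3838, 0.1868]
tool_rot: [[0.999, 0.036, -0.002], [0.036, -0.999, 0.003], [-0.002, -0.003, -1.0]]
ft_force: [0.2, -0.1, -4.1]
grip_width: 0.0217
gripper_force: 68.9
shift [ 0.179  -0.6387 -0.0251] turn [-0.0008  0.0007  0.0293] steps 6.6 0.6
```

```bash
python3 -m handwheel '[[[0.005,-0.02,0],[0,0,0]],[[0.018,-0.064,0],[0,0,0.003]],[[0.036,-0.128,0],[0,0,0.006]],[[0.06,-0.213,0],[0,0,0.01]],[[0.084,-0.298,0],[0,0,0.0135]],[[0.107,-0.383,0],[0,0,0.0175]],[[0.131,-0.468,0],[0,0,0.0215]],[[0.153,-0.545,0],[0,0,0.025]],[[0.168,-0.6,0],[0,0,0.0275]],[[0.175,-0.625,0],[0,0,0.029]]]'
python3 -m handwheel '[[[0.002,-0.008,0],[0,0,0]],[[0.004,-0.014,0],[0,0,0]],[[0.004,-0.014,0],[0,0,0]],[[0.004,-0.014,0],[0,0,0]],[[0.004,-0.014,0],[0,0,0]],[[0.004,-0.014,0],[0,0,0]],[[0.004,-0.014,0],[0,0,0]]]'
python3 - <<'E'
from h import *
p,im,d=grab("wrist");cv2.imwrite("pics/w6.png",im[...,::-1]);np.savez("pics/w6.npz",im=im,d=d,**p)
goto([.5419,-.0615,.10],86.77)
P=cloud(p,d);zt=np.median(P[220:240,240:290,2]);print("top z",zt)
pts=P[(d>0)&(abs(P[...,2]-zt)<.012)&(abs(P[...,0]-.54)<.1)&(abs(P[...,1]+.06)<.11)]
A=np.c_[pts[:,:2]-[.5419,-.0615],np.ones(len(pts))];c=np.linalg.lstsq(A,pts[:,2],rcond=None)[0];print("tilt",c)
t=(d>0)&(abs(P[...,2]-(P[...,:2]-[.5419,-.0615])@c[:2]-c[2])<.003)
cs,_=cv2.findContours(cv2.morphologyEx(t.astype(np.uint8),3,np.ones((5,5))),0,1);cc=max(cs,key=cv2.contourArea)
print("top rect",cv2.minAreaRect(plane(p,cc[:,0],c[2])[:,:2].astype(np.float32)*1000))
E
```

```text
time_s: 41.55
position: [0.5403, -0.0659, 0.1879]
tool_rot: [[0.999, -0.053, -0.001], [-0.053, -0.999, 0.001], [-0.001, -0.001, -1.0]]
ft_force: [-0.4, -0.4, -3.9]
grip_width: 0.0215
gripper_force: 69.1
time_s: 42.25
position: [0.543, -0.0624, 0.1886]
tool_rot: [[0.998, -0.056, 0.0], [-0.056, -0.998, -0.0], [0.0, 0.0, -1.0]]
ft_force: [0.0, 0.2, -4.7]
grip_width: 0.0217
gripper_force: 69.1
shift [-0.0022 -0.0016  0.1771] turn [0.     0.     0.0002] steps 1.8 0.0
top z 0.18413161918734589
tilt [-0.00040848  0.0020888   0.18419186]
top rect ((561.7745361328125, -63.28429412841797), (184.21792602539062, 127.5468521118164), 86.75943756103516)
```

View pics/w6.png

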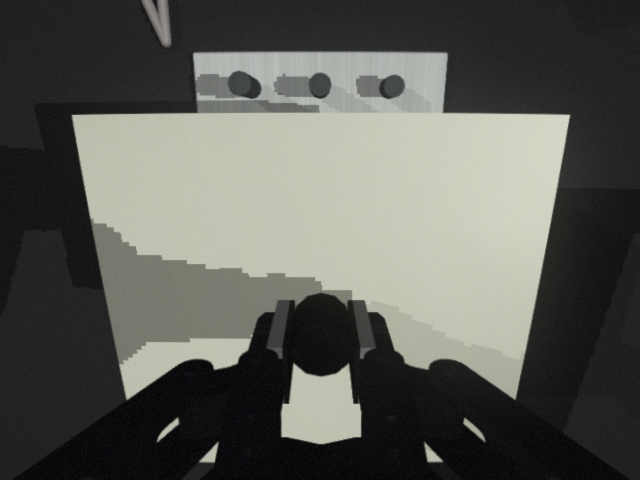

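The cover hangs level over the tray and is aligned in yaw, with its front edge along (73–570, 115). I'll verify the tray position from two pictures before lowering.

```bash
python3 - <<'E'
from h import *
for f in("pics/w4.npz","pics/w6.npz"):
    p,im,d=load(f);P=cloud(p,d);g=im.min(2)
    if "w4" in f:
        m=((g>110)&(abs(P[...,0]-.56)<.14)&(abs(P[...,1]+.06)<.125)).astype(np.uint8);m=cv2.morphologyEx(m,3,np.ones((15,15)))
        cs,_=cv2.findContours(m,0,1);c=max(cs,key=cv2.contourArea);r=cv2.minAreaRect(plane(p,c[:,0],.008)[:,:2].astype(np.float32)*1000);print(r)
    else:
        m=((g>90)&(P[...,2]<.03)).astype(np.uint8)[40:112,170:480]
        m=cv2.morphologyEx(m,3,np.ones((9,9)));k,L,st,_=cv2.connectedComponentsWithStats(m);i=1+st[1:,4].argmax();v,u=np.nonzero(L==i)
        X=plane(p,np.c_[u+170,v+40],.008)[:,:2];a=np.radians(-3.23);R=np.array([[np.cos(a),-np.sin(a)],[np.sin(a),np.cos(a)]])
        q=(X-[.5419,-.0615])@R*1000;print("front x (132)",np.percentile(q[:,0],99.5),"y (-99,99)",np.percentile(q[:,1],[.5,99.5]))
goto([.5419,-.0615,.075],86.77)
E
```

```text
((562.989013671875, -62.651023864746094), (197.8537139892578, 222.0934295654297), 86.77854919433594)
front x (132) 130.97574141029222 y (-99,99) [-97.50396896  97.23822425]
shift [-0.0022 -0.0016  0.2271] turn [0.     0.     0.0002] steps 2.3 0.0
```

```bash
python3 -m handwheel '[[[-0.002,-0.0015,0.02],[0,0,0]],[[-0.002,-0.0015,0.05],[0,0,0]],[[-0.002,-0.0015,0.08],[0,0,0]],[[-0.002,-0.0015,0.11],[0,0,0]],[[-0.002,-0.0015,0.14],[0,0,0]],[[-0.002,-0.0015,0.165],[0,0,0]],[[-0.002,-0.0015,0.18],[0,0,0]],[[-0.002,-0.0015,0.18],[0,0,0]],[[-0.002,-0.0015,0.18],[0,0,0]],[[-0.002,-0.0015,0.18],[0,0,0]]]'
python3 -m handwheel '[[[0,0,0],[0,0,0]],[[0,0,0],[0,0,0]],[[0,0,0],[0,0,0]]]'
python3 - <<'E'
from h import *
goto([.5419,-.0615,.072],86.77)
E
```

```text
time_s: 43.3
position: [0.5424, -0.0614, 0.0992]
tool_rot: [[0.998, -0.055, 0.001], [-0.055, -0.998, -0.0], [0.001, 0.0, -1.0]]
ft_force: [0.3, -0.4, -3.8]
grip_width: 0.0222
gripper_force: 69.1
time_s: 43.6
position: [0.5421, -0.0613, 0.0988]
tool_rot: [[0.998, -0.056, 0.0], [-0.056, -0.998, -0.0], [0.0, 0.0, -1.0]]
ft_force: [0.7, -0.2, -3.2]
grip_width: 0.0218
gripper_force: 69.1
shift [-0.0004  0.0004  0.0536] turn [ 0.     -0.0001  0.0003] steps 0.5 0.0
```

```bash
python3 -m handwheel '[[[0,0,0.005],[0,0,0]],[[0,0,0.01],[0,0,0]],[[0,0,0.015],[0,0,0]],[[0,0,0.02],[0,0,0]],[[0,0,0.025],[0,0,0]],[[0,0,0.03],[0,0,0]],[[0,0,0.033],[0,0,0]],[[0,0,0.036],[0,0,0]],[[0,0,0.036],[0,0,0]],[[0,0,0.036],[0,0,0]]]'
python3 -m handwheel '[[[0,0,0.002],[0,0,0]],[[0,0,0.004],[0,0,0]],[[0,0,0.006],[0,0,0]],[[0,0,0.008],[0,0,0]],[[0,0,0.01],[0,0,0]],[[0,0,0.012],[0,0,0]],[[0,0,0.013],[0,0,0]],[[0,0,0.013],[0,0,0]],[[0,0,0.013],[0,0,0]]]'
```

```text
time_s: 44.6
position: [0.5421, -0.0613, 0.0806]
tool_rot: [[0.998, -0.055, 0.0], [-0.055, -0.998, -0.0], [0.0, 0.0, -1.0]]
ft_force: [-0.4, -0.1, -4.7]
grip_width: 0.0218
gripper_force: 69.1
time_s: 45.5
position: [0.5421, -0.0613, 0.0741]
tool_rot: [[0.998, -0.055, 0.0], [-0.055, -0.998, -0.0], [0.0, 0.0, -1.0]]
ft_force: [0.6, 1.6, -4.2]
grip_width: 0.0219
gripper_force: 69.1
```

No contact, and it is already inside the kerb height. I'll lower the last 2 mm slowly.

```bash
python3 -m handwheel '[[[0,0,0.001],[0,0,0]],[[0,0,0.002],[0,0,0]],[[0,0,0.003],[0,0,0]],[[0,0,0.0035],[0,0,0]],[[0,0,0.004],[0,0,0]],[[0,0,0.004],[0,0,0]],[[0,0,0.004],[0,0,0]]]'
python3 -m handwheel '[[[0,0,0.0005],[0,0,0]],[[0,0,0.001],[0,0,0]],[[0,0,0.001],[0,0,0]],[[0,0,0.001],[0,0,0]]]'
```

```text
time_s: 46.2
position: [0.542, -0.0612, 0.0721]
tool_rot: [[0.998, -0.055, 0.0], [-0.055, -0.998, 0.0], [0.0, -0.0, -1.0]]
ft_force: [-0.0, 1.2, -2.5]
grip_width: 0.0217
gripper_force: 69.3
time_s: 46.6
position: [0.5421, -0.0613, 0.072]
tool_rot: [[0.998, -0.055, 0.0], [-0.055, -0.998, -0.0], [0.0, 0.0, -1.0]]
ft_force: [-2.7, 1.9, 4.7]
grip_width: 0.0211
gripper_force: 69.8
```

```bash
python3 -m handwheel '[[[0,0,0],[0,0,0]],[[0,0,0],[0,0,0]],[[0,0,0],[0,0,0]],[[0,0,0],[0,0,0]],[[0,0,0],[0,0,0]],[[0,0,0],[0,0,0]]]' 0.6
python3 -m handwheel '[[[0,0,-0.03],[0,0,0]],[[0,0,-0.1],[0,0,0]],[[0,0,-0.2],[0,0,0]],[[0.14,0,-0.5],[0,0,0]],[[0.14,0,-0.5],[0,0,0]],[[0.14,0,-0.5],[0,0,0]],[[0.14,0,-0.5],[0,0,0]],[[0.14,0,-0.5],[0,0,0]],[[0.14,0,-0.5],[0,0,0]],[[0.14,0,-0.5],[0,0,0]]]'
python3 -m handwheel '[[[0,0,0],[0,0,0]],[[0,0,0],[0,0,0]],[[0,0,0],[0,0,0]],[[0,0,0],[0,0,0]]]'
python3 - <<'E'
from h import *
p,im,d=grab("wrist");P=cloud(p,d);q,s,ds=grab("side");q2,tp,_=grab("top")
cv2.imwrite("pics/f.png",cv2.resize(np.hstack([im,s])[...,::-1],(800,300),interpolation=3))
cv2.imwrite("pics/f2.png",tp[...,::-1])
t=(d>0)&(abs(P[...,2]-.068)<.004)&(abs(P[...,0]-.54)<.1)&(abs(P[...,1]+.06)<.11)
x=P[t];A=np.c_[x[:,:2]-[.5419,-.0615],np.ones(len(x))];print("plane",np.linalg.lstsq(A,x[:,2],rcond=None)[0])
cs,_=cv2.findContours(cv2.morphologyEx(t.astype(np.uint8),3,np.ones((5,5))),0,1);c=max(cs,key=cv2.contourArea)
print(cv2.minAreaRect(plane(p,c[:,0],.068)[:,:2].astype(np.float32)*1000))
E
```

```text
time_s: 47.2
position: [0.5421, -0.0613, 0.0716]
tool_rot: [[0.998, -0.055, 0.0], [-0.055, -0.998, -0.0], [0.0, 0.0, -1.0]]
ft_force: [-0.4, -0.5, -0.6]
grip_width: 0.0512
gripper_force: 0.0
time_s: 48.2
position: [0.6112, -0.065, 0.3199]
tool_rot: [[0.998, -0.056, -0.003], [-0.056, -0.998, 0.001], [-0.003, -0.001, -1.0]]
ft_force: [-0.0, 0.1, 0.1]
grip_width: 0.0512
gripper_force: 0.0
time_s: 48.6
position: [0.6118, -0.0652, 0.3215]
tool_rot: [[0.998, -0.055, -0.0], [-0.055, -0.998, 0.0], [-0.0, -0.0, -1.0]]
ft_force: [0.9, 0.0, -0.1]
grip_width: 0.051
gripper_force: 0.0
plane [0.00040437 0.00053048 0.06756713]
((542.53369140625, -60.70421600341797), (184.2089385986328, 165.677001953125), 86.7923355102539)
```

View pics/f.png

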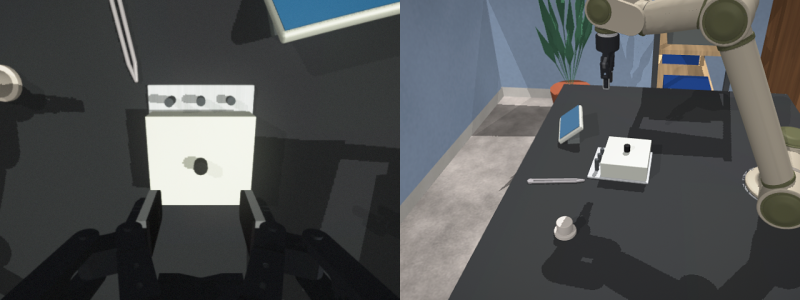

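View pics/f2.png

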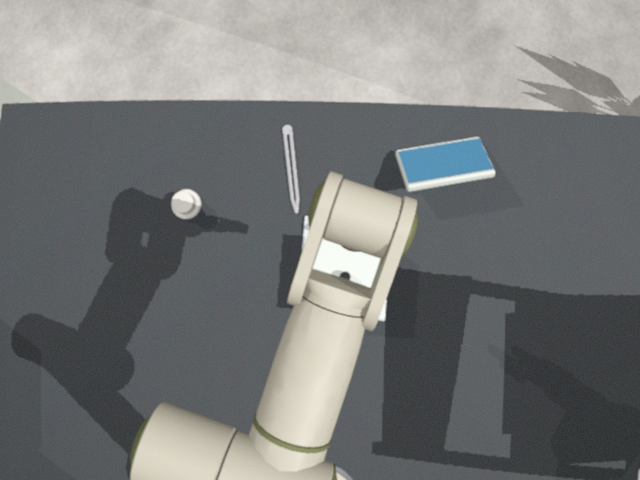

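The cover sits level at z 68 mm, centred on the tray within 1 mm. The bench is clear, and the puck (186,204) and tongs (291,168) have not moved. I'll hand in.

```bash
python3 -c "
from rig import *
print(close_job())"
```

```text
the job is handed in; nothing more can be done
None
```

I stood all six props (three long, two medium, one short) in the rows of their matching pins, set the cover level and fully down on the tray, left the puck and tongs untouched, and handed the job in at about 49 s of the 210 s allowed; the hand-in returned no verdict.

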